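Open the jig's spring clamp, then hold the cast swing arm level over its studs

TASK

On the steel assembly jig, press the ribbed tail of the spring clamp down until its detent keeps it down by itself. Then take the cast swing arm (grey lever with a big boss at one end and a small eye at the other) by its balance point and lift it level above the jig, the boss over the thick stud and the eye over the thin stud, with about 5 cm of free space between stud tips and arm so that a colleague can wipe the studs. Finish while still holding it there, level and still, and do not disturb the hand counter, the black-capped bottle and the beaker nearby.

Things in the scene. Friction and masses are not known exactly. Their poses are not given: they have to be found in the camera images.
- swing_arm: loose grey cast lever, 0.45 kg nominal, 211 mm long. Origin on its underside plane, below the balance point; x along the bar to the small eye, z up. Boss: cylinder 52 mm diameter, 40 high, axis at x = -49 mm. Eye: 28 mm diameter, 34 high, axis at x = +121 mm; both stand on the bench. Bar between them 16 mm wide (y), from 14 to 32 mm above the underside. Bores 20 and 12 mm
- balance (a point): balance point (centre of mass along the bar) of the swing arm: in the middle of the bar's section, 49 mm from the boss axis, 121 mm from the eye axis, 23 mm above the underside; axes as the swing arm's. Beware of the fixed microscope to the left of the swing arm: body beyond x = 0.51, eyepieces about x 0.48 to 0.58, y 0.00 to 0.15 m, 0.26 to 0.33 m above the bench; pass in front of it
- boss (a point): centre of the underside of the swing arm's big boss
- eye (a point): centre of the underside of the swing arm's small eye
- jig: fixed dark steel plate 236 x 140 x 14 mm (x -118 to 118, y -85 to 55 from its origin at bench level), z up. At y = +15 mm stand the thick stud (16 mm diameter, x = -85 mm) and the thin stud (9 mm, x = +85 mm). The sprung clamp pivots at x = 0, y = -40, z = 40 mm; its finger points to +y, its tail to -y past the plate's edge. The open finger reaches 88 mm above the bench near x = 0, y = 0 mm
- thick_stud (a point): centre of the thick stud's tip, 50 mm above the bench
- thin_stud (a point): centre of the thin stud's tip, 50 mm above the bench, 170 mm from the thick one
- clamp_tail (a point): middle of the ribbed top face (32 x 30 mm) of the clamp's tail, where to press, 72 mm from the pivot. About 67 mm above the bench when shut, 38 mm when latched; on the way it moves almost straight down (at most 4 mm sideways)
- clamp (a joint): angle of the clamp: 0 = shut (tail up), 0.42 = tail fully down at its end stop. A spring returns it if let go before the crest at about 0.32; past that the detent keeps it down. Pressing takes about 10 N at the tail
- counter: bystander: grey hand counter with a red knob, 60 x 94 x 50 mm, origin under its centre
- dark_bottle: bystander: small glass bottle with black cap, 50 mm diameter, 106 mm high, origin under its centre
- glass_beaker: bystander: clear glass beaker, 54 mm diameter, 68 mm high, origin under its centre

How it is judged (in metres and radians):
On the way, in this order (a step that is already met when the one before it is completed fails the run):
1. the clamp's tail is latched down and stays there with nothing pressing on it (value of joint clamp above 0.33 rad and contact force between the fingers and jig below 0.3 N), for 0.3 s.
2. the swing arm is lifted at least 4 cm off the bench, gripped within 20 mm of its balance point along the bar (height (world z) of balance above 0.063 m and x of the grasp point in the frame of swing_arm between -0.02 and 0.02 m and contact force between the fingers and swing_arm above 1 N), for 0.2 s.
At the end, for the whole second after the job is handed in: Clamp still latched (above 0.33). Swing arm held by the fingers within 20 mm of its balance point, still, within 0.1 rad of level, boss and eye axes within 15 mm of the thick and thin stud, undersides 25 to 85 mm above the stud tips, not touching the jig (value of joint clamp above 0.33 rad and horizontal distance between boss and thick_stud below 0.015 m and horizontal distance between eye and thin_stud below 0.015 m and angle between swing_arm's own z axis and vertical below 0.1 rad and z of boss in the frame of thick_stud between 0.025 and 0.085 m and z of eye in the frame of thin_stud between 0.025 and 0.085 m and x of the grasp point in the frame of swing_arm between -0.02 and 0.02 m and contact force between the fingers and swing_arm above 1 N and contact force between swing_arm and jig below 0.1 N and linear speed of swing_arm below 0.02 m/s and angular speed of swing_arm below 0.1 rad/s); the arm keeps its last pose, push and grip.
It fails at once if a bystander (counter, bottle or beaker) moved more than 30 mm (distance of any of counter, dark_bottle, glass_beaker from where it was at the start of the episode above 0.03 m).
It also fails if it takes over 51 s, if anything falls off the work surface, if the arm or the gripper's body presses on something with over 40 N, if the wrist force passes 120 N, or if a joint passes its speed limit or range.

ROBOT

A 6-joint arm with a two-finger parallel gripper is mounted at the origin on a cart in front of the work surface, level with it; the furniture and walls round the work are solid. World frame = base frame: x ahead of the robot, y to its left, z up, the work surface at z = 0. Lengths are in mm, angles in rad, forces in N, time in s.
With the tool pointing down it reaches from about 275 to 750 mm from the base axis. Payload 10.2 kg.
Tool frame: the origin (TCP) lies on the centre line of the jaws, within the pads' length; the fingertips stand 17 mm ahead of it and the grasp point (between the pads) lies 2 mm behind it; z points along the fingers, y is the line along which they close (so a half turn about z gives the same grasp; the last joint's range is limited). The gripper opens to 85 mm and grips with 20 to 120 N. Pads are 22 mm wide; open, the fingers measure 114 mm over their backs; the gripper's body (76 mm by 85 mm) begins 54 mm behind the grasp point. The pads swing forward as they close: fully open they stand 13 mm farther back than shut.
Start: joints at [0.882, 0.313, 1.498, -0, 1.331, -0.223], TCP at [235.81, 469.068, 248.294] pointing down, gripper open.
Joint ranges: [-2.94, 2.94], [-0.97, 2.17], [0.19, 2.56], [-1.23, 4.37], [0.02, 3.11], [-2.88, 2.88]. Speed limits (rad/s): [2.39, 2.39, 3.01, 3.14, 3.14, 3.14].

INTERFACE

Orientations are given as a unit quaternion [w, x, y, z].
In Python, from rig import ctrl gives the robot as it stands. The module is installed in compiled form; this text tells all that it offers.
- The arm moves only by the shell command python3 -m jog 'ROWS' [FORCE]. ROWS is JSON, a list of rows, each an object with "delta_pos": the shift along the world's x, y, z in mm, a list of three; "angular": the turn, a rotation vector about the world's x, y, z in rad, a list of three; "fingers": the opening, from 0 (shut) to 1 (fully open). In form: [{"delta_pos": [tx, ty, tz], "angular": [rx, ry, rz], "fingers": fingers}, ...]. A call has 1 to 10 rows; each row is the pose to reach, as a shift and turn from the pose commanded when the call began; what a row does not reach only later rows make up. A row lasts 1/8 s, in which the tool goes at most 62.5 mm and 10.7 degrees, less where a joint would pass 70% of its speed; a pose out of reach is approached as far as the arm can. A call with a gripper value outside its range is refused whole. The fingers move at their own pace and stop on an object; FORCE is the grip in N (left out, the last holds). Time passes only in rows, so rows that repeat a pose let the fingers close. It gives the time, the measured TCP pose, the force, the opening and the grip force at its end, in the units of the state.
- ctrl.sense(): the state, without advancing time (a new reading comes with each control period).
- ctrl.capture(name): name is "scene" or "top"; returns a dict with "pixels" (420x560x3 uint8, blue, green, red), "fx", "fy", "cx", "cy" (pixels), "dist" ([k1, k2, p1, p2, k3] as OpenCV has them; the pictures are not rectified), "R" (3x3) and "t" (3): a world point X has camera coordinates R X + t. Camera axes: x right, y down, z forward; pixel columns grow to the right and rows downward; lengths in mm; the calibration is good to about 2 mm. A picture is of the moment at which its call begins. There is no depth.
- ctrl.finish_job(): hands the job in; it is judged then, once.
The state is a dict: "time_s": time; "joints": joint angles; "dq": joint speeds; "tau": joint torques, N m; "eef_pos": TCP position; "ee_rot": TCP orientation; "force": force on the tool from outside, world axes, zero at the start; "wrist_torque": the same for the moment, N m; "grip_width": opening from 0.0 (shut) to 1.0 (fully open); "grip_force": force on a finger pad.
Only numpy, scipy, OpenCV 4.12 (cv2) and the standard library are available. Lean on these libraries where they do the work, as an engineer would, in place of code of your own. Each camera call takes 0.05 s, during which the arm holds its last target. There are 200 camera calls.

## Working session

There is one attempt and no reset: what is moved stays moved. The work goes in short steps, Python scripts to look and compute and a shell command to move; the robot and the scene stay as the last step left them, time stands still between calls to the robot, and variables do not carry over. Pictures are saved under pics/ and viewed, at most 10 in all, crops included, and the job is handed in when it is done.

```bash
mkdir -p pics; cat > h.py <<'E'
import numpy as np, cv2, json
from rig import ctrl
def load(n):
    d=np.load(f'pics/{n}.npz'); return {k:d[k] for k in d}
def snap(cam,n):
    c=ctrl.capture(cam); cv2.imwrite(f'pics/{n}.png',c['pixels']); np.savez(f'pics/{n}.npz',**{k:np.array(v) for k,v in c.items()}); return c
def K(c): return np.array([[c['fx'],0,c['cx']],[0,c['fy'],c['cy']],[0,0,1]],float)
def ray(c,uv):
    p=cv2.undistortPoints(np.array(uv,float).reshape(-1,1,2),K(c),np.array(c['dist'],float)).reshape(-1,2)
    R=np.array(c['R']);t=np.array(c['t']).ravel()
    d=np.c_[p,np.ones(len(p))]@R
    return -R.T@t,d
def onplane(c,uv,z):
    o,d=ray(c,uv); return o+d*((z-o[2])/d[:,2])[:,None]
def proj(c,X):
    return cv2.projectPoints(np.array(X,float).reshape(-1,1,3),cv2.Rodrigues(np.array(c['R'],float))[0],np.array(c['t'],float).ravel(),K(c),np.array(c['dist'],float))[0].reshape(-1,2)
E
python3 - <<'E'
from h import *
for n in('scene','top'):
    c=snap(n,n+'0'); print(n,c['fx'],ray(c,[[280,210]]))
print(ctrl.sense())
E
```

```text
scene 439.98528239842693 (array([ -42.34607275, -756.06446072,  539.03900414]), array([[ 0.62154837,  0.5603194 , -0.54750712]]))
top 470.55532435017284 (array([ 309.34646749, -269.01635988, 1096.56247456]), array([[ 0.16961885, -0.03521908, -0.98502844]]))
{'time_s': 0.1, 'joints': array([ 8.81611555e-01,  3.13404159e-01,  1.49833404e+00, -3.45209912e-05,
        1.33100467e+00, -2.23405301e-01]), 'dq': array([-5.26272758e-05,  1.97543464e-03, -2.32443842e-03,  3.40696187e-04,
       -5.13788162e-04, -3.64594196e-04]), 'tau': array([ 3.74009163e-03, -4.12894464e+01, -2.60141015e+01, -1.37807028e-04,
        3.00107866e-03, -4.79562323e-05]), 'eef_pos': array([235.67586163, 468.90148884, 247.79730883]), 'ee_rot': array([-2.38358619e-04,  2.30786170e-01,  9.73004323e-01, -5.23657475e-04]), 'force': array([ 0.21234757, -0.16588138, -0.6169559 ]), 'wrist_torque': array([ 0.07399575, -0.05853076, -0.02366734]), 'grip_force': 0.0, 'grip_width': 0.9971650615160303}
```

View pics/scene0.png

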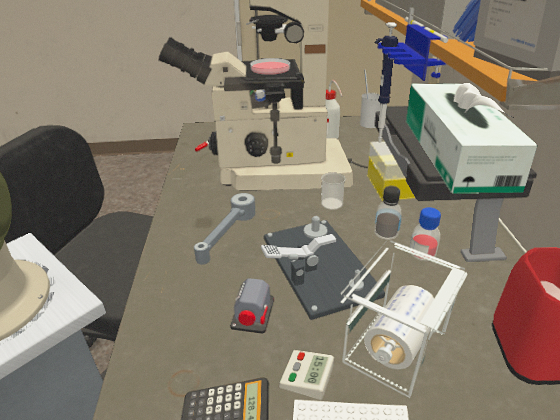

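View pics/top0.png

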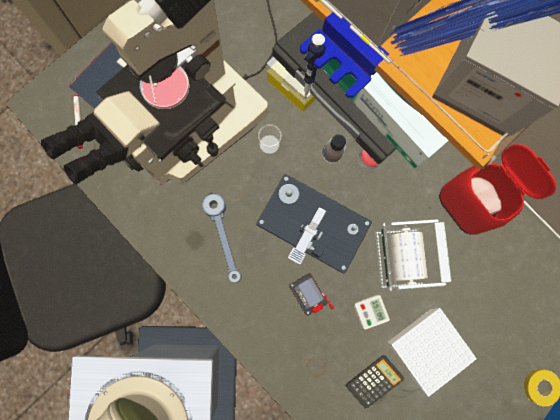

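The scene view shows the arm, boss (242,203) and eye (202,250), with the jig and clamp tail at (272,250). In the top view: boss (213,204), eye (235,277), thick stud (289,193), thin stud (353,229), tail (298,254), counter (310,293). I'll zoom in to measure.

```bash
python3 - <<'E'
from h import *
c=load('top0'); im=c['pixels'][170:320,190:390]
cv2.imwrite('pics/crop1.png',cv2.resize(im,None,fx=4,fy=4,interpolation=cv2.INTER_CUBIC))
for n,uv,z in[('boss',(213,204),40),('eye',(235,277),34),('thick',(289,193),50),('thin',(353,229),50),('tail',(298,256),67),('counter',(310,294),45),('bottle',(338,143),106),('beaker',(269,133),68)]:
    print(n,onplane(c,[uv],z)[0].round(1))
E
```

```text
boss [ 501.7 -153.8   40. ]
eye [ 337.8 -208.7   34. ]
thick [ 529.2 -326.3   50. ]
thin [ 449.9 -471.9   50. ]
tail [ 385.4 -346.9   67. ]
counter [ 303.4 -376.2   45. ]
bottle [ 632.5 -429.8  106. ]
beaker [ 664.3 -277.8   68. ]
```

View pics/crop1.png

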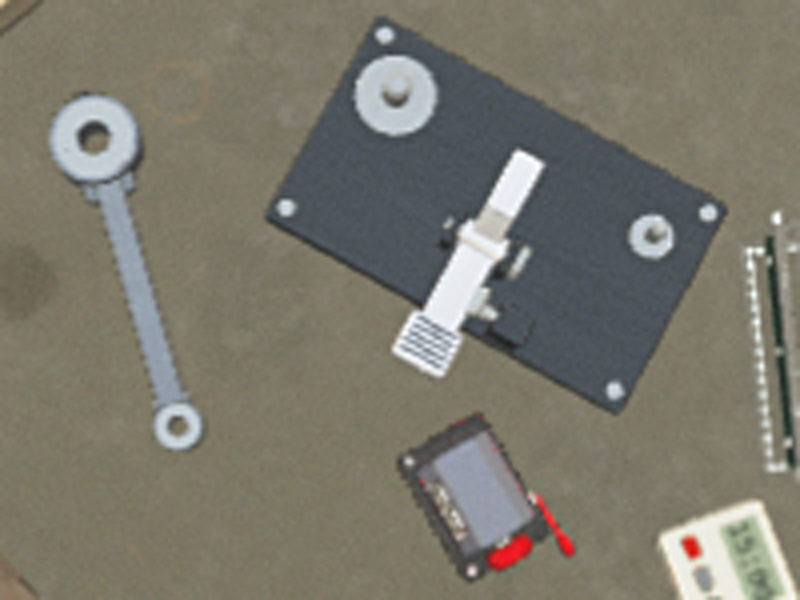

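Crop: corners of the jig (381,16),(726,210),(620,412),(268,215); boss (95,139), eye (177,426), tail ribs centre (428,343).

```bash
python3 - <<'E'
from h import *
c=load('top0')
f=lambda x,y,z:onplane(c,[(190+x/4-.375,170+y/4-.375)],z)[0]
C=np.array([f(*p,14) for p in[(381,16),(726,210),(620,412),(268,215)]]);print(C.round(0))
L=np.array([[-118,55],[118,55],[118,-85],[-118,-85]],float)
# rigid fit
a=L-L.mean(0);b=C[:,:2]-C[:,:2].mean(0)
U,S,V=np.linalg.svd(a.T@b);R=(U@V).T;o=C[:,:2].mean(0)-R@L.mean(0)
print('det',np.linalg.det(R),'o',o,'yaw',np.arctan2(R[1,0],R[0,0]),'resid',(C[:,:2]-o-L@R.T).round(1).tolist())
th=o+R@[-85,15];tn=o+R@[85,15];print('thick',th,'thin',tn)
print('tail shut',o+R@[0,-40-72],f(428,343,67),' tail latched about',o+R@[0,-110])
print('stud tips seen',f(398,85,50),f(657,231,50))
B=f(95,139,40);E=f(177,426,34);d=E-B;print('boss',B,'eye',E,'len',np.hypot(*d[:2]))
u=d[:2]/np.hypot(*d[:2]);print('bal',(B[:2]+u*49),'yaw',np.arctan2(u[1],u[0]))
print('target bal',th+(tn-th)*49/170,'yaw',np.arctan2(*(tn-th)[::-1]))
q=ctrl.sense()['ee_rot'];from scipy.spatial.transform import Rotation as Ro
M=Ro.from_quat(q,scalar_first=True).as_matrix();print('tool',M.round(2).tolist(),'y yaw',np.arctan2(M[1,1],M[0,1]))
for p in[(405,462),(482,415),(545,520),(470,578),(572,550)]:print('ctr',f(*p,30).round(0))
E
```

```text
[[ 583. -318.   14.]
 [ 472. -522.   14.]
 [ 353. -459.   14.]
 [ 463. -254.   14.]]
det 1.0000000000000002 o [ 481.04606213 -395.24182248] yaw -2.065014570803582 resid [[-2.0, -0.4], [-1.6, 3.3], [2.9, -0.0], [0.8, -2.9]]
thick [ 534.57036389 -327.52809328] thin [ 453.93195437 -477.18585924]
tail shut [ 382.44800456 -342.11534091] [ 386.66557933 -343.915953     67.        ]  tail latched about [ 384.20868416 -343.06402809]
stud tips seen [ 534.16956735 -326.48012713   50.        ] [ 453.60752643 -473.96539558   50.        ]
boss [ 500.8196953  -154.70585174   40.        ] eye [ 339.73983208 -206.16086807   34.        ] len 169.09861336033055
bal [ 454.14330251 -169.61606153] yaw -2.8323996623161984
target bal [ 511.3275282  -370.66474347] yaw -2.065014570803582
tool [[-0.89, 0.45, -0.0], [0.45, 0.89, -0.0], [0.0, -0.0, -1.0]] y yaw 1.1050251993689004
ctr [ 322. -334.   30.]
ctr [ 349. -378.   30.]
ctr [ 291. -414.   30.]
ctr [ 259. -372.   30.]
ctr [ 275. -429.   30.]
```

Everything agrees: axis spacing 169 mm (170 nominal), tips seen where the jig fit puts them. I'll swing to the tail, turning the wrist on the way and closing the fingers.

```bash
python3 -m jog '[{"delta_pos":[10,-60,0],"angular":[0,0,-0.15],"fingers":0},{"delta_pos":[20,-120,0],"angular":[0,0,-0.3],"fingers":0},{"delta_pos":[30,-180,0],"angular":[0,0,-0.45],"fingers":0},{"delta_pos":[40,-240,0],"angular":[0,0,-0.6],"fingers":0},{"delta_pos":[50,-300,0],"angular":[0,0,-0.75],"fingers":0},{"delta_pos":[60,-360,0],"angular":[0,0,-0.9],"fingers":0},{"delta_pos":[70,-420,0],"angular":[0,0,-1.05],"fingers":0},{"delta_pos":[80,-480,0],"angular":[0,0,-1.2],"fingers":0}]'
python3 -m jog '[{"delta_pos":[10,-50,-15],"angular":[0,0,-0.17],"fingers":0},{"delta_pos":[20,-100,-30],"angular":[0,0,-0.34],"fingers":0},{"delta_pos":[30,-150,-60],"angular":[0,0,-0.51],"fingers":0},{"delta_pos":[40,-200,-80],"angular":[0,0,-0.68],"fingers":0},{"delta_pos":[50,-250,-100],"angular":[0,0,-0.85],"fingers":0},{"delta_pos":[60,-290,-120],"angular":[0,0,-1.02],"fingers":0},{"delta_pos":[69,-332,-130],"angular":[0,0,-1.17],"fingers":0},{"delta_pos":[69,-332,-130],"angular":[0,0,-1.17],"fingers":0},{"delta_pos":[69,-332,-130],"angular":[0,0,-1.17],"fingers":0},{"delta_pos":[69,-332,-130],"angular":[0,0,-1.17],"fingers":0}]'
python3 - <<'E'
from h import *
for n in('scene','top'): snap(n,n+'1')
a=load('scene1')['pixels'][180:330,190:390];b=load('top1')['pixels'][170:320,190:390]
cv2.imwrite('pics/two1.png',cv2.resize(np.hstack([a,b]),None,fx=2,fy=2,interpolation=cv2.INTER_CUBIC))
E
```

```text
time_s: 1.1
eef_pos: [315.6, -12.9, 248.4]
ee_rot: [0.0, 0.742, 0.671, 0.0]
force: [1.5, 0.7, -0.9]
grip_width: -0.001
grip_force: 0.0
time_s: 2.35
eef_pos: [384.8, -342.1, 118.7]
ee_rot: [0.0, 0.988, 0.153, 0.0]
force: [-0.5, -0.4, -0.3]
grip_width: -0.002
grip_force: 0.0
```

View pics/two1.png

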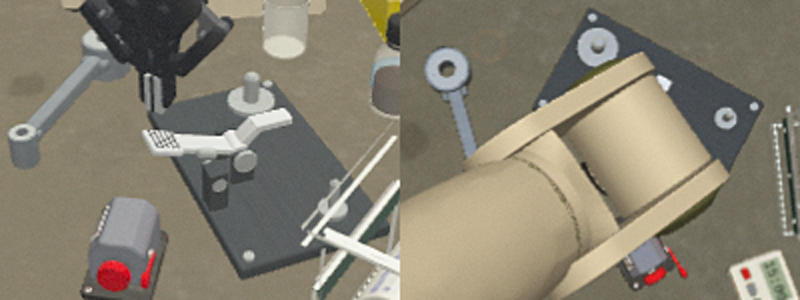

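Shut fingertips hang at crop (152,105), above the ribbed tail (163,140); clear of the counter. Press down.

```bash
python3 -m jog '[{"delta_pos":[0,-1,-25],"angular":[0,0,0],"fingers":0},{"delta_pos":[0,-1,-36],"angular":[0,0,0],"fingers":0},{"delta_pos":[0,-1,-42],"angular":[0,0,0],"fingers":0},{"delta_pos":[0,-1,-48],"angular":[0,0,0],"fingers":0},{"delta_pos":[0,-1,-54],"angular":[0,0,0],"fingers":0},{"delta_pos":[0,-1,-58],"angular":[0,0,0],"fingers":0},{"delta_pos":[0,-1,-58],"angular":[0,0,0],"fingers":0}]'
python3 -m jog '[{"delta_pos":[0,0,-3],"angular":[0,0,0],"fingers":0},{"delta_pos":[0,0,-5],"angular":[0,0,0],"fingers":0},{"delta_pos":[0,0,-5],"angular":[0,0,0],"fingers":0}]'
```

```text
time_s: 3.32
eef_pos: [384.9, -343.9, 60.2]
ee_rot: [0.0, 0.988, 0.152, 0.0]
force: [-0.0, 1.1, -0.4]
grip_width: 0.0
grip_force: 0.0
time_s: 3.7
eef_pos: [384.9, -344.1, 55.4]
ee_rot: [0.0, 0.988, 0.152, 0.0]
force: [-0.8, -0.9, 1.9]
grip_width: -0.001
grip_force: 0.9
```

```bash
python3 -m jog '[{"delta_pos":[0,0,-2],"angular":[0,0,0],"fingers":0},{"delta_pos":[0,0,-3],"angular":[0,0,0],"fingers":0},{"delta_pos":[0,0,-3],"angular":[0,0,0],"fingers":0}]'
python3 - <<'E'
from h import *
a=snap('scene','scene2')['pixels'][180:330,190:390]
cv2.imwrite('pics/c2.png',cv2.resize(a,None,fx=3,fy=3,interpolation=cv2.INTER_CUBIC))
E
```

```text
time_s: 4.08
eef_pos: [385.1, -344.5, 54.5]
ee_rot: [0.001, 0.988, 0.152, 0.0]
force: [-7.5, 4.8, 24.4]
grip_width: 0.002
grip_force: 13.0
```

View pics/c2.png

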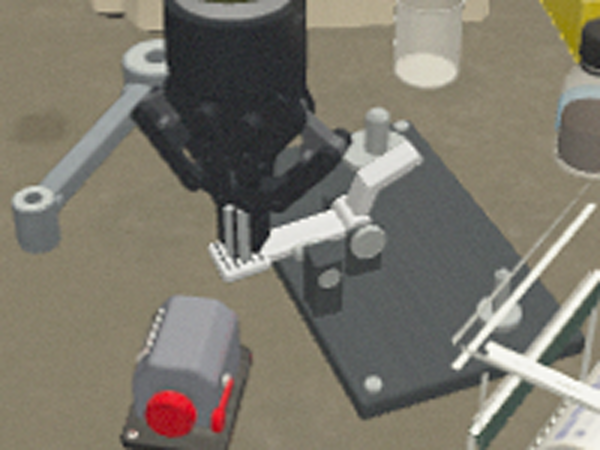

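The tail is down at its stop (tail at crop (245,260), finger raised at (410,150)); 24 N there. Let go and go above the balance point.

```bash
python3 -m jog '[{"delta_pos":[0,0,40],"angular":[0,0,0],"fingers":0},{"delta_pos":[0,0,100],"angular":[0,0,0],"fingers":0},{"delta_pos":[15,40,100],"angular":[0,0,0],"fingers":0.6},{"delta_pos":[32,80,100],"angular":[0,0,0],"fingers":0.6},{"delta_pos":[50,130,100],"angular":[0,0,0],"fingers":0.6},{"delta_pos":[69,174,90],"angular":[0,0,0],"fingers":0.6},{"delta_pos":[69,174,70],"angular":[0,0,0],"fingers":0.6},{"delta_pos":[69,174,70],"angular":[0,0,0],"fingers":0.6}]'
python3 - <<'E'
from h import *
c=snap('scene','scene3');a=c['pixels'][160:310,170:370]
cv2.imwrite('pics/c3.png',cv2.resize(a,None,fx=4,fy=4,interpolation=cv2.INTER_CUBIC))
s=ctrl.sense();p=s['eef_pos'];print(p)
bal=[454.1,-169.6,32]; print('balance, TCP-below px in crop',(proj(c,[bal,[p[0],p[1],32]])-[170,160])*4)
E
```

```text
time_s: 5.12
eef_pos: [453.3, -169.2, 121.3]
ee_rot: [-0.001, 0.988, 0.153, -0.001]
force: [0.4, 0.6, 0.7]
grip_width: 0.601
grip_force: 0.0
[ 453.64834545 -169.87491231  122.18207243]
balance, TCP-below px in crop [[242.05829447 218.66201616]
 [241.78810062 219.22181855]]
```

View pics/c3.png

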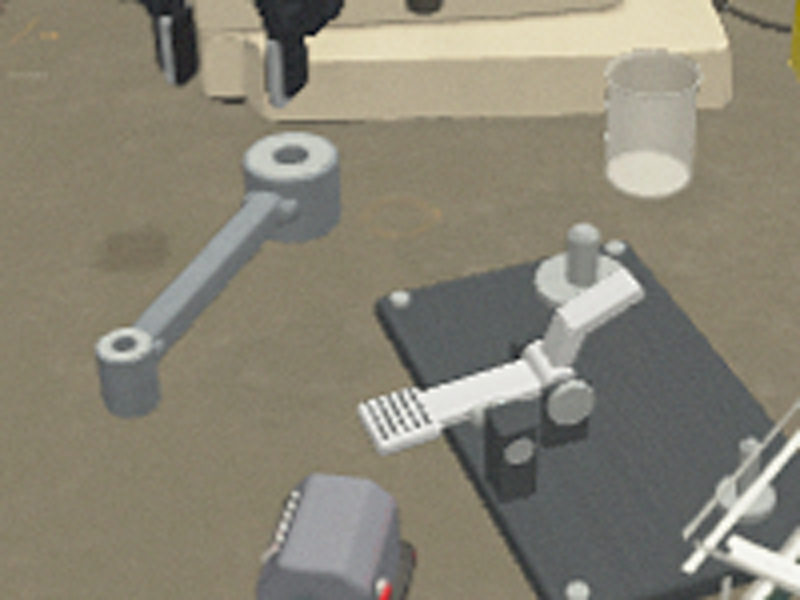

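The clamp stays latched by itself (tail low, finger up), and the projected balance point (242,218) lies on the bar. Descend and grip.

```bash
python3 -m jog '[{"delta_pos":[0,0,-40],"angular":[0,0,0],"fingers":0.6},{"delta_pos":[0,0,-75],"angular":[0,0,0],"fingers":0.6},{"delta_pos":[0,0,-98],"angular":[0,0,0],"fingers":0.6},{"delta_pos":[0,0,-98],"angular":[0,0,0],"fingers":0.6},{"delta_pos":[0,0,-98],"angular":[0,0,0],"fingers":0},{"delta_pos":[0,0,-98],"angular":[0,0,0],"fingers":0},{"delta_pos":[0,0,-98],"angular":[0,0,0],"fingers":0},{"delta_pos":[0,0,-98],"angular":[0,0,0],"fingers":0},{"delta_pos":[0,0,-98],"angular":[0,0,0],"fingers":0}]' 80
python3 -m jog '[{"delta_pos":[0,0,10],"angular":[0,0,0],"fingers":0},{"delta_pos":[0,0,40],"angular":[0,0,0],"fingers":0},{"delta_pos":[0,0,80],"angular":[0,0,0],"fingers":0},{"delta_pos":[0,0,120],"angular":[0,0,0],"fingers":0},{"delta_pos":[0,0,140],"angular":[0,0,0],"fingers":0},{"delta_pos":[0,0,140],"angular":[0,0,0],"fingers":0},{"delta_pos":[0,0,140],"angular":[0,0,0],"fingers":0}]'
```

```text
time_s: 6.3
eef_pos: [454.3, -170.3, 25.7]
ee_rot: [0.001, 0.988, 0.153, 0.001]
force: [-1.6, 1.2, 8.2]
grip_width: 0.173
grip_force: 79.2
time_s: 7.18
eef_pos: [453.2, -169.5, 163.4]
ee_rot: [-0.001, 0.988, 0.152, -0.001]
force: [-0.4, -0.4, -5.8]
grip_width: 0.166
grip_force: 79.0
```

Held (width 14 mm, 79 N, weight about 5 N). Carry over the jig, turning +0.767 rad, at an underside height of about 138 mm.

```bash
python3 -m jog '[{"delta_pos":[4,-15,0],"angular":[0,0,0.05],"fingers":0},{"delta_pos":[10,-35,0],"angular":[0,0,0.13],"fingers":0},{"delta_pos":[17,-60,0],"angular":[0,0,0.23],"fingers":0},{"delta_pos":[24,-85,0],"angular":[0,0,0.33],"fingers":0},{"delta_pos":[31,-110,0],"angular":[0,0,0.43],"fingers":0},{"delta_pos":[38,-135,0],"angular":[0,0,0.53],"fingers":0},{"delta_pos":[45,-160,0],"angular":[0,0,0.62],"fingers":0},{"delta_pos":[52,-183,0],"angular":[0,0,0.7],"fingers":0},{"delta_pos":[57,-200,0],"angular":[0,0,0.767],"fingers":0},{"delta_pos":[57,-200,0],"angular":[0,0,0.767],"fingers":0}]'
python3 -m jog '[{"delta_pos":[0,0,0],"angular":[0,0,0],"fingers":0},{"delta_pos":[0,0,-10],"angular":[0,0,0],"fingers":0},{"delta_pos":[0,0,-25],"angular":[0,0,0],"fingers":0},{"delta_pos":[0,0,-35],"angular":[0,0,0],"fingers":0},{"delta_pos":[0,0,-35],"angular":[0,0,0],"fingers":0},{"delta_pos":[0,0,-35],"angular":[0,0,0],"fingers":0},{"delta_pos":[0,0,-35],"angular":[0,0,0],"fingers":0},{"delta_pos":[0,0,-35],"angular":[0,0,0],"fingers":0}]'
python3 - <<'E'
from h import *
for n in('scene','top'): snap(n,n+'4')
a=load('scene4')['pixels'][140:330,200:400];b=load('top4')['pixels'][140:330,230:430]
cv2.imwrite('pics/two4.png',cv2.resize(np.hstack([a,b]),None,fx=2,fy=2,interpolation=cv2.INTER_CUBIC))
E
```

```text
time_s: 8.43
eef_pos: [510.3, -370.3, 162.3]
ee_rot: [-0.001, 0.86, 0.51, -0.0]
force: [-0.6, -0.0, -5.3]
grip_width: 0.171
grip_force: 79.0
time_s: 9.43
eef_pos: [510.9, -370.0, 129.6]
ee_rot: [0.0, 0.86, 0.511, 0.0]
force: [-0.0, 1.0, -5.5]
grip_width: 0.17
grip_force: 78.9
```

View pics/two4.png

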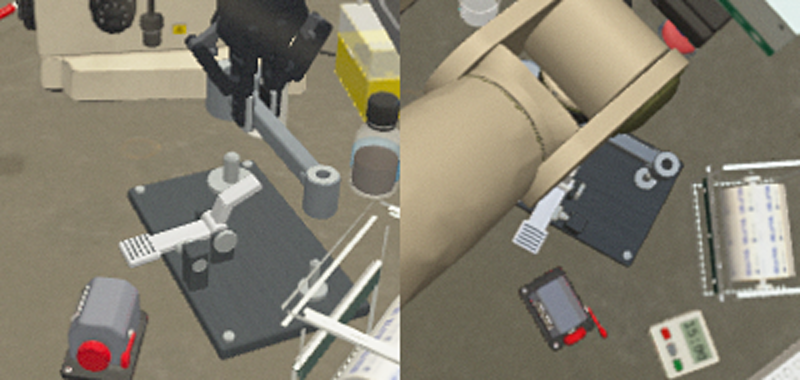

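Eye at top crop (666,164) and scene crop (322,174); the boss is partly hidden at scene crop (220,90). Clamp still latched, bystanders in place. Check the eye across both views.

```bash
python3 - <<'E'
from h import *
s,t=load('scene4'),load('top4')
ps=(200+322/2-.25,140+173.5/2-.25);pt=(230+266/2-.25,140+163.5/2-.25)
print(onplane(t,[pt],138)[0],onplane(s,[ps],138)[0])
(o1,d1),(o2,d2)=ray(s,[ps]),ray(t,[pt])
A=np.c_[d1[0],-d2[0]];k=np.linalg.lstsq(A,o2-o1,rcond=None)[0];print('tri',o1+k[0]*d1[0],o2+k[1]*d2[0])
print('want eye 453.8 -475.6..-477; expected boss top px in scene crop',(proj(s,[[534.4,-327,144],[534.4,-327,104]])-[200,140])*2)
x=ctrl.sense();print(x['eef_pos'],x['time_s'],x['dq'])
a=s['pixels'][150:230,270:390];cv2.imwrite('pics/c5.png',cv2.resize(a,None,fx=6,fy=6,interpolation=cv2.INTER_CUBIC))
print((proj(s,[[534.4,-327,144],[534.4,-327,104]])-[270,150])*6)
E
```

```text
[ 454.16475142 -475.40212282  138.        ] [ 458.47284965 -474.62843005  138.        ]
tri [ 455.14308491 -476.49959691  140.66636398] [ 453.8422607  -474.94252966  140.13458889]
want eye 453.8 -475.6..-477; expected boss top px in scene crop [[231.23477893  72.40018153]
 [230.20068848 109.26012493]]
[ 510.84810323 -369.96988643  129.44853015] 9.525 [ 0.00025418  0.00052049  0.00039305 -0.00026133  0.00116295 -0.00157319]
[[273.70433678 157.20054459]
 [270.60206544 267.7803748 ]]
```

Eye axis is at (454.5, -475.7), within 2 mm of the thin stud, with its top at z = 140 (about level). The boss follows at (534, -327), over the thick stud. Hand in.

```bash
python3 -c "
from rig import ctrl
print(ctrl.finish_job())"
```

```text
the job is handed in; nothing more can be done
None
```

The job is handed in, with no verdict returned: the clamp is latched, and the swing arm is held level and still about 5 cm above the stud tips, its eye measured within about 2 mm of the thin stud, its boss (mostly hidden by the gripper) worked out to be over the thick one, and the counter, bottle and beaker undisturbed as far as the last views showed.

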